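# Hook the rinsing basket into the tub on the stall's scale

## Robot

A 6-joint arm with a two-finger parallel gripper is mounted at the origin on the work surface. World frame = base frame: x ahead of the robot, y to its left, z up, the work surface at z = 0. Lengths are in m, angles in rad, forces in N, time in s.
With the tool pointing down it reaches from about 0.25 to 0.8 m from the base axis. Payload 3.9 kg.
Tool frame: the origin (TCP) lies midway between the tips of the shut fingers; the grasp point (between the pads) lies 19 mm behind it; z points along the fingers, y is the line along which they close (so a half turn about z gives the same grasp; the last joint's range is limited). The gripper opens to 85 mm and grips with 20 to 120 N. Pads are 22 mm wide; open, the fingers measure 114 mm over their backs; the gripper's body (76 mm by 85 mm) begins 54 mm behind the grasp point. The pads swing forward as they close: fully open they stand 13 mm farther back than shut.
Start: joints at [-1.264, 0.26, -0.138, 1.173, 0, 1.571], TCP at [0.159, -0.5, 0.231] pointing down, gripper open.
Joint ranges: [-2.78, 2.78], [-0.83, 1.72], [-1.28, 1.37], [-1.9, 2.12], [-1.57, 1.48], [-3.14, 3.14]. Speed limits (rad/s): [2.57, 2.57, 3.14, 3.14, 3.14, 3.14].

## Interface

Orientations are given as a unit quaternion [x, y, z, w].
In Python, from bench import bot gives the robot as it stands. The module is installed in compiled form; this text tells all that it offers.
- The arm moves only by the tool apply_moves, never from a script. Its argument "plan" is text: rows parted by semicolons, each of 7 numbers parted by spaces: the shift along the tool's x, y, z in cm, then the turn, a rotation vector about the tool's x, y, z in rad, then the finger opening in cm, from 0 to 8.54. A call has exactly 10 rows; each row shifts and turns the commanded pose from where the row before left it, along the tool's axes as they then stand; what a row does not reach is not made up. A row lasts 1/12 s, in which the tool goes at most 41.7 mm and 7.16 degrees, less where a joint would pass 70% of its speed; a pose out of reach is approached as far as the arm can. A call is refused whole if a number of a shift passes 4.17 or a number of a turn 0.125, either way. A call with a gripper value outside its range is refused whole. The fingers move at their own pace and stop on an object; "force" is the grip in N (left out, the last holds). Time passes only in rows, so rows that do not move let the fingers close, or fill a call up. It gives the time, the measured TCP pose, the force, the opening and the grip force at its end, in the units of the state.
- bot.observe(): the state, without advancing time (a new reading comes with each control period).
- bot.snapshot(name): name is "side" or "top" or "wrist"; returns the picture (480x640x3 uint8, red, green, blue); there is no depth.
- bot.camera_model(name): a dict with "intrinsics" (3x3 intrinsics, pixels), "rvec" (rotation vector, rad) and "tvec" (3), from world to camera coordinates, as OpenCV has them; the wrist camera has in their place "hand_eye" (4x4, takes a point from camera to tool coordinates, whose origin is the TCP and whose axes are the flange's). Camera axes: x right, y down, z forward; pixel columns grow to the right and rows downward; lengths in m; the calibration is good to about 2 mm. A picture is of the moment at which its call begins: read the wrist's pose just before it. camera_model takes no time and is no camera call.
- bot.finish_job(): hands the job in; it is judged then, once.
The state is a dict: "time": time; "joint_pos": joint angles; "qd": joint speeds; "tau": joint torques, N m; "position": TCP position; "orientation": TCP orientation; "wrist_force": force on the tool from outside, world axes, zero at the start; "ft_torque": the same for the moment, N m; "finger_gap": finger opening in m; "finger_force": force on a finger pad.
Only numpy, scipy, OpenCV 4.12 (cv2) and the standard library are available. Lean on these libraries where they do the work, as an engineer would, in place of code of your own. Each camera call takes 0.05 s, during which the arm holds its last target. There are 200 camera calls.

## Task

Pick up the small steel basket by its wooden grip and hang it inside the white tub, with its bent lip hooked over the tub wall and slipped down between that wall and the steel spring clip. The clip resists and the tub gives under load on its spring scale, so press the lip firmly but gently down until it sits fully home on the rim, then let go and leave the basket hanging straight. Leave the jars, pots, cup and brush alone.

Things in the scene. Friction and masses are not known exactly. Their poses are not given: they have to be found in the camera images.
- basket: Loose steel basket, 0.18 to 0.37 kg, upright on the table. Sizes in mm. Origin: centre of the bin's underside, z up. Bin 60 (x) x 100 (y) x 55 high. The back plate (the bin's +x side, outer face x = 30) runs up, 60 wide, to a bridge, z = 85 to 89; from it the bent lip hangs down at x = 39 to 43. Back plate and lip leave a slot 9 wide, open below.
- grip (a point): Where to hold the basket: middle of its wooden grip, a flat upright tab 12 mm thick (x), 40 wide (y), 45 high, standing on the bridge. x = 34.5, y = 0, z = 115 in the basket's frame: 26 above the bridge's top, 19 below the tab's top, 30 above lip_seat. Axes as the basket's.
- lip_seat (a point): Middle of the basket's slot, on the bridge's underside: x = 34.5, y = 0, z = 85 mm in the basket's frame. It lies on rim_seat when the lip is home. Axes as the basket's.
- lip_edge (a point): Middle of the lower edge of the basket's bent lip: x = 41, y = 0, z = 57 mm in the basket's frame, 28 below the bridge's underside. The lip is 4 thick (x) and 60 wide (y). Axes as the basket's.
- tub: Open white plastic tub, outside 180 (x) x 220 (y) x 100 mm high, walls and floor 6 thick. Origin: centre of its underside, 62 above the table, z up. It stands on a spring scale fixed to the table and moves only up and down: it sinks about 0.9 mm per newton pressed on it beyond the first 2 N, at most 22, and springs back. More than 25 N is rough.
- rim_seat (a point): Where the lip belongs: top of the tub's +x wall, mid-thickness and mid-length (x = 87, y = 0, z = 100 mm in the tub's frame), 162 above the table when unloaded. Axes as the tub's; +x points out of the tub. The basket's bin goes inside, the lip outside. When the bridge meets the rim the resistance rises.
- clip_mouth (a point): Throat of the steel spring clip on the outside of the tub's +x wall, 44 mm wide (y), 24 below the rim. Upright leaf 1 mm off the wall from here down to 46 below the rim, flared above to 10 off the wall just below the rim. The lip goes between wall and leaf; the leaf yields outwards up to 12 (1900 N/m). Entering takes roughly 7 to 15 N of push on the basket, more than the basket weighs; friction then holds the lip.
- jar_a: Bystander: lidded glass jar, 52 across, 85 high, between the task's things. Origin: centre of its underside.
- pot_small: Bystander: small clay pot, 54 across, 70 high, between the task's things. Origin: centre of its underside.
- jar_b: Bystander: lidded glass jar, 52 across, 85 high, in the middle, far from the robot. Origin: centre of its underside.
- cup: Bystander: clay cup, 72 across, 80 high, in the middle, far from the robot. Origin: centre of its underside.
- brush: Bystander: brush lying on the right of the table. Origin: its middle.
- pot_round: Bystander: round clay pot, 100 across, 105 high, on the left of the table. Origin: centre of its underside.
Things that resemble listed ones, but are neither listed nor needed, are in the scene too. Leave any black or yellow look-alike of the basket alone.

How it is judged:
On the way, in this order (a step that is already met when the one before it is completed fails the run):
1. the basket is lifted clear of the table (height (world z) of basket above 0.04 m), for 0.2 s.
2. the lip is hooked over the tub's clip wall: basket inside, lip outside, its lower edge at least 4 mm below the rim (x of lip_seat in the frame of rim_seat between -0.005 and 0.005 m and y of lip_seat in the frame of rim_seat between -0.015 and 0.015 m and z of lip_seat in the frame of rim_seat below 0.024 m), for 0.1 s.
At the end, for the whole second after the job is handed in: The basket hangs inside the tub, released and at rest, its lip between clip and wall with the bridge down on the rim (within 2 mm), in the middle of the clip to within 12 mm along the wall, upright and square to the wall within 0.1 rad (z of lip_seat in the frame of rim_seat between -0.003 and 0.002 m and x of lip_seat in the frame of rim_seat between -0.004 and 0.004 m and y of lip_seat in the frame of rim_seat between -0.012 and 0.012 m and x of basket in the frame of tub below 0.075 m and angle between the z axis of basket and the z axis of tub, either way round below 0.1 rad and angle between the y axis of basket and the y axis of tub, either way round below 0.1 rad and linear speed of basket below 0.02 m/s and angular speed of basket below 0.2 rad/s); the robot touches nothing.
It fails at once if the basket is pressed or knocked against tub and clip with more than 35 N in all (contact force between basket and tub above 35 N).
It fails at once if the gripper presses on the tub with more than 25 N (contact force between the fingers and tub above 25 N).
It fails at once if a jar, pot, cup or brush is moved by more than 30 mm (distance of any of jar_a, pot_small, jar_b, cup, brush, pot_round from where it was at the start of the episode above 0.03 m).
It also fails if it takes over 72 s, if anything falls off the work surface, if the arm or the gripper's body presses on something with over 40 N, if the wrist force passes 120 N, or if a joint passes its speed limit or range.

## Working session

There is one attempt and no reset: what is moved stays moved. The work goes in short steps, Python scripts to look and compute and a tool call to move; the robot and the scene stay as the last step left them, time stands still between calls to the robot, and variables do not carry over. Pictures are saved under pics/ and viewed, at most 10 in all, crops included, and the job is handed in when it is done.

Besides the shell and the picture viewer there is one more tool, called after "Emit:" as name(argument=value, ...), one argument or row to a line, values as JSON. apply_moves: Moves the arm, as the interface text tells. Its arguments: {"type":"object","properties":{"plan":{"type":"string"},"force":{"type":"number"}},"required":["plan"]}

```bash
mkdir -p pics; python3 - <<'E'
from bench import bot
import cv2,numpy as np
for n in("side","top"):
    im=bot.snapshot(n);cv2.imwrite(f"pics/{n}0.png",im[:,:,::-1])
    m=bot.camera_model(n);print(n,m)
s=bot.observe();print({k:np.round(v,3) for k,v in s.items()});print(bot.camera_model("wrist"))
E
```

```text
side {'intrinsics': array([[477.22738212,   0.        , 322.05175362],
       [  0.        , 477.22738212, 241.84375931],
       [  0.        ,   0.        ,   1.        ]]), 'rvec': array([ 0.38016332, -2.65293679,  1.40169654]), 'tvec': array([0.51269615, 0.20131246, 1.11910625])}
top {'intrinsics': array([[490.18289474,   0.        , 318.27865043],
       [  0.        , 490.18289474, 235.25207953],
       [  0.        ,   0.        ,   1.        ]]), 'rvec': array([ 2.18813347, -2.15936343,  0.12480721]), 'tvec': array([-0.01823231,  0.54717545,  1.35210998])}
{'time': np.float64(0.1), 'joint_pos': array([-1.264,  0.261, -0.139,  1.173,  0.   ,  1.571]), 'qd': array([ 0.   , -0.   ,  0.004, -0.002,  0.002,  0.002]), 'tau': array([ 1.0000e-03, -4.0651e+01,  2.5453e+01,  1.0000e-02,  0.0000e+00,
        0.0000e+00]), 'position': array([ 0.158, -0.5  ,  0.231]), 'orientation': array([ 0.988,  0.153, -0.   , -0.001]), 'wrist_force': array([-0.129,  0.516, -0.122]), 'ft_torque': array([ 0.033, -0.037, -0.017]), 'finger_force': np.float64(0.0), 'finger_gap': np.float64(0.085)}
{'intrinsics': array([[405.36123243,   0.        , 320.29906203],
       [  0.        , 405.36123243, 240.85243131],
       [  0.        ,   0.        ,   1.        ]]), 'hand_eye': array([[ 4.81598024e-04, -9.48752812e-01, -3.16018780e-01,
         8.05594004e-02],
       [ 9.99999608e-01,  2.22214615e-04,  8.56819632e-04,
        -3.08366314e-04],
       [-7.42686044e-04, -3.16019069e-01,  9.48752548e-01,
        -1.43363761e-01],
       [ 0.00000000e+00,  0.00000000e+00,  0.00000000e+00,
         1.00000000e+00]])}
```

View pics/top0.png

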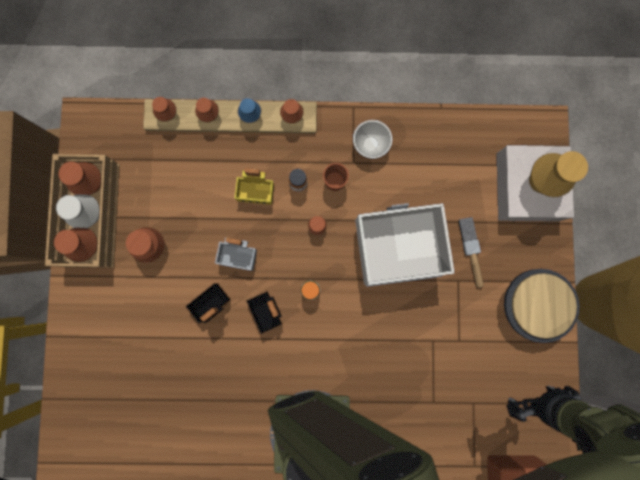

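View pics/side0.png

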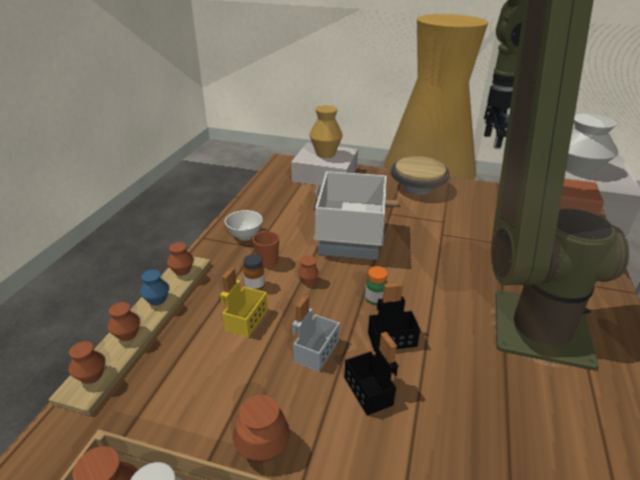

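```bash
cat > h.py <<'E'
from bench import bot
import cv2,numpy as np
from scipy.spatial.transform import Rotation as R
def pose():
    s=bot.observe();return s,R.from_quat(s["orientation"]),np.array(s["position"])
def cam(n):
    m=bot.camera_model(n);K=np.array(m["intrinsics"])
    if n=="wrist":
        s,r,p=pose();H=np.array(m["hand_eye"]);T=np.eye(4);T[:3,:3]=r.as_matrix();T[:3,3]=p
        C=T@H;return K,C[:3,:3],C[:3,3]
    Rc=R.from_rotvec(m["rvec"]).as_matrix();return K,Rc.T,-Rc.T@np.array(m["tvec"])
def toplane(c,px,z):
    K,Rw,o=c;px=np.atleast_2d(px).astype(float)
    d=(Rw@np.linalg.inv(K)@np.c_[px,np.ones(len(px))].T).T
    return o+d*((z-o[2])/d[:,2])[:,None]
def proj(c,P):
    K,Rw,o=c;q=(K@Rw.T@(np.atleast_2d(P)-o).T).T;return q[:,:2]/q[:,2:]
E
python3 - <<'E'
from h import *
im=cv2.imread("pics/top0.png");c=cam("top");hsv=cv2.cvtColor(im,cv2.COLOR_BGR2HSV)
# tub: low saturation bright
m=((hsv[...,1]<40)&(hsv[...,2]>120)).astype(np.uint8)
def big(x0,y0,x1,y1,m):
    k=np.zeros_like(m);k[y0:y1,x0:x1]=m[y0:y1,x0:x1]
    cs=cv2.findContours(k,cv2.RETR_EXTERNAL,cv2.CHAIN_APPROX_NONE)[0];return max(cs,key=cv2.contourArea)
t=big(340,208,460,300,m);r=cv2.minAreaRect(t);b=cv2.boxPoints(r);print("tub",r,toplane(c,b,.162).round(3),toplane(c,[r[0]],.162))
print("poly",cv2.approxPolyDP(t,5,True)[:,0],)
m2=((hsv[...,1]<90)&(hsv[...,2]>60)).astype(np.uint8)
g=big(205,225,265,280,m2);r=cv2.minAreaRect(g);print("bin",r,toplane(c,cv2.boxPoints(r),.055).round(3))
m3=((hsv[...,0]<18)&(hsv[...,1]>150)&(hsv[...,2]>150)).astype(np.uint8)
print(c[2])
cr=np.hstack([cv2.resize(im[220:280,200:270],None,fx=5,fy=5),cv2.resize(im[195:255,365:435],None,fx=5,fy=5)])
cv2.imwrite("pics/crop1.png",cr)
E
```

```text
tub ((405.3700256347656, 244.0900115966797), (72.6905746459961, 87.5398178100586), 81.8698959350586) [[ 0.589 -0.108  0.162]
 [ 0.624 -0.33   0.162]
 [ 0.44  -0.354  0.162]
 [ 0.406 -0.134  0.162]] [[ 0.51399191 -0.23128275  0.162     ]]
poly [[443 208]
 [450 265]
 [444 272]
 [431 212]
 [361 218]
 [431 208]
 [358 216]
 [368 285]
 [453 272]]
bin ((235.76922607421875, 253.15383911132812), (40.00768280029297, 29.809648513793945), 11.309932708740234) [[0.462 0.276 0.055]
 [0.543 0.263 0.055]
 [0.522 0.154 0.055]
 [0.442 0.168 0.055]]
[0.40501744 0.00390988 1.40138517]
```

View pics/crop1.png

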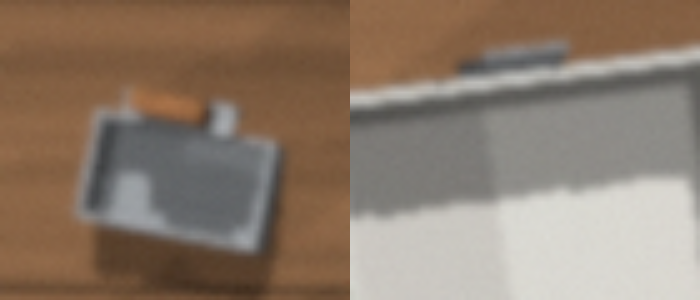

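The steel-grey basket at top px (236,256), with its grip at (234,241), is the one meant. The yellow one (254,188) and the black ones (208,303) and (265,312) are look-alikes. The crop shows the grip on the basket's far side. The clip is on the tub's far wall, near (400,207).

Emit:
apply_moves(
  plan="0 0 -0.6 0 0 -0.108 8.54;0 0 -0.6 0 0 -0.108 8.54;0 0 -0.6 0 0 -0.108 8.54;0 0 -0.6 0 0 -0.108 8.54;0 0 -0.6 0 0 -0.108 8.54;0 0 -0.6 0 0 -0.108 8.54;0 0 -0.6 0 0 -0.108 8.54;0 0 -0.6 0 0 -0.108 8.54;0 0 -0.6 0 0 -0.108 8.54;0 0 -0.6 0 0 -0.108 8.54",
  force=60,
)

```text
time: 0.93
position: [0.1584, -0.5001, 0.2911]
orientation: [0.767, 0.641, 0.0, -0.001]
wrist_force: [-0.7, 0.2, 0.1]
finger_gap: 0.0854
finger_force: 0.0
```

```bash
cat >> h.py <<'E'
def rel(P,yaw_toolx=None,yaw_tooly=None):
    """shift in cm in current tool axes to reach P, rotvec turn to point down with given tool-y yaw (deg)"""
    s,r,p=pose();print("t",s["time"],"p",p.round(4),"toolY yaw",np.degrees(np.arctan2(*r.as_matrix()[[1,0],1])).round(2),"tilt",r.as_matrix()[:,2].round(4),"F",np.round(s["wrist_force"],2),"gap",round(float(s["finger_gap"]),4),"j",np.round(s["joint_pos"],2))
    print("shift cm",(r.inv().apply(np.array(P)-p)*100).round(2))
    if yaw_tooly is not None:
        a=np.radians(yaw_tooly);y=np.array([np.cos(a),np.sin(a),0]);z=np.array([0,0,-1.]);x=np.cross(y,z)
        print("turn",(r.inv()*R.from_matrix(np.c_[x,y,z])).as_rotvec().round(4))
E
python3 - <<'E'
from h import *
g=toplane(cam("top"),[[234,240]],.134)[0];print(g)
rel([g[0],g[1],.29],yaw_tooly=-10.5)
E
```

```text
[0.52101856 0.20840487 0.134     ]
t 0.9333 p [ 0.1584 -0.5001  0.2911] toolY yaw -10.24 tilt [-4.0e-04  1.2e-03 -1.0e+00] F [-0.66  0.17  0.09] gap 0.0854 j [-1.26  0.24 -0.01  1.32 -0.    0.49]
shift cm [76.17 23.09  0.18]
turn [-0.0006 -0.0011  0.0046]
```

Emit:
apply_moves(
  plan="2.2 0.7 0 0 0 0 8.54;3.9 1.2 0 0 0 0 8.54;3.9 1.2 0 0 0 0 8.54;3.9 1.2 0 0 0 0 8.54;3.9 1.2 0 0 0 0 8.54;3.9 1.2 0 0 0 0 8.54;3.9 1.2 0 0 0 0 8.54;3.9 1.2 0 0 0 0 8.54;3.9 1.2 0 0 0 0 8.54;3.9 1.2 0 0 0 0 8.54",
)

```text
time: 1.77
position: [0.3399, -0.1529, 0.2912]
orientation: [0.769, 0.639, -0.0, -0.0]
wrist_force: [1.4, -0.8, 0.3]
finger_gap: 0.0853
finger_force: 0.0
```

Emit:
apply_moves(
  plan="3.9 1.2 0 0 0 0 8.54;3.9 1.2 0 0 0 0 8.54;3.9 1.2 0 0 0 0 8.54;3.9 1.2 0 0 0 0 8.54;3.9 1.2 0 0 0 0 8.54;3.9 1.2 0 0 0 0 8.54;3.9 1.2 0 0 0 0 8.54;3.9 1.2 0 0 0 0 8.54;3.9 1.2 0 0 0 0 8.54;2.2 0.7 0 0 0 0 8.54",
)

```text
time: 2.6
position: [0.5225, 0.1947, 0.2902]
orientation: [0.768, 0.64, 0.0, -0.0]
wrist_force: [1.4, -0.3, 0.2]
finger_gap: 0.0853
finger_force: 0.0
```

Emit:
apply_moves(
  plan="0 0 0 0 0 0 8.54;0 0 0 0 0 0 8.54;0 0 0 0 0 0 8.54;0 0 0 0 0 0 8.54;0 0 0 0 0 0 8.54;0 0 0 0 0 0 8.54;0 0 0 0 0 0 8.54;0 0 0 0 0 0 8.54;0 0 0 0 0 0 8.54;0 0 0 0 0 0 8.54",
)

```text
time: 3.43
position: [0.5211, 0.1907, 0.2914]
orientation: [0.769, 0.639, 0.0, 0.0]
wrist_force: [-0.1, -0.0, -0.1]
finger_gap: 0.0851
finger_force: 0.0
```

```bash
python3 - <<'E'
from h import *
rel([.521,.208,.29],yaw_tooly=-10.5)
im=bot.snapshot("wrist");cv2.imwrite("pics/w1.png",im[:,:,::-1])
E
```

```text
t 3.4333 p [0.5211 0.1907 0.2914] toolY yaw -10.56 tilt [ 2.e-04  1.e-04 -1.e+00] F [-0.09 -0.02 -0.08] gap 0.0851 j [ 0.35  0.3   0.07  1.34 -0.    2.11]
shift cm [ 1.7  -0.33  0.14]
turn [ 0.0002 -0.0001 -0.001 ]
```

View pics/w1.png

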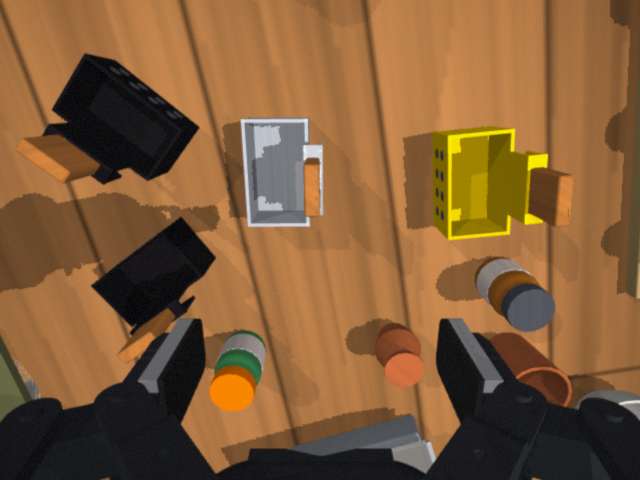

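```bash
python3 - <<'E'
from h import *
im=cv2.imread("pics/w1.png");c=cam("wrist");hsv=cv2.cvtColor(im,cv2.COLOR_BGR2HSV)
k=np.zeros(im.shape[:2],np.uint8);k[100:240,230:335]=255
print(hsv[190,312],hsv[130,330],hsv[170,280],hsv[150,312],hsv[222,280])
m=cv2.bitwise_and(cv2.inRange(hsv,(0,0,70),(180,60,255)),k)
ct=max(cv2.findContours(m,0,1)[0],key=cv2.contourArea)
print("poly",cv2.approxPolyDP(ct,3,True)[:,0].tolist())
# wooden grip: bright orange; right of bin
o=np.zeros_like(k);o[150:222,304:323]=255
m2=cv2.bitwise_and(cv2.inRange(hsv,(0,150,150),(30,255,255)),o)
ys,xs=np.nonzero(m2)
for v in range(154,222,6): 
    u=xs[ys==v]; print(v,(u.min(),u.max()) if len(u) else None, im[v,300:326,2].tolist() if v in(160,190,208) else '')
# left rim edge line
L=[(v,np.nonzero(m[v])[0][0]) for v in range(125,222,4)]
p=np.polyfit(*zip(*L),1);A=toplane(c,[[np.polyval(p,v),v] for v in(125,221)],.055);d=A[0]-A[1];print("left edge yaw of +y",np.degrees(np.arctan2(d[1],d[0]))-90,A)
E
```

```text
[ 14 176 223] [ 14 158 176] [105  16 126] [110  10 221] [113  18 129]
poly [[241, 119], [248, 226], [308, 226], [309, 217], [303, 214], [302, 172], [307, 157], [317, 157], [320, 162], [322, 214], [322, 144], [309, 144], [308, 118]]
154 None 
160 None [121, 123, 135, 152, 174, 156, 120, 114, 114, 115, 112, 112, 113, 109, 110, 113, 112, 113, 123, 161, 219, 209, 192, 167, 164, 163]
166 (np.int64(304), np.int64(318)) 
172 (np.int64(304), np.int64(318)) 
178 (np.int64(304), np.int64(318)) 
184 (np.int64(304), np.int64(318)) 
190 (np.int64(305), np.int64(318)) [134, 134, 137, 138, 154, 190, 216, 220, 222, 222, 222, 223, 223, 222, 221, 218, 218, 211, 188, 140, 168, 186, 186, 174, 168, 167]
196 (np.int64(305), np.int64(318)) 
202 (np.int64(305), np.int64(318)) 
208 (np.int64(305), np.int64(318)) [133, 134, 134, 133, 135, 172, 197, 206, 206, 208, 204, 204, 202, 201, 202, 206, 205, 203, 192, 182, 194, 187, 184, 176, 172, 171]
214 (np.int64(305), np.int64(318)) 
220 (np.int64(311), np.int64(322)) 
left edge yaw of +y -10.045906878675254 [[0.46162619 0.2675083  0.055     ]
 [0.44596639 0.17911138 0.055     ]]
```

```bash
python3 - <<'E'
from h import *
c=cam("wrist")
A=toplane(c,[[240.7,118.5],[248,226.7]],.055);print(A,np.linalg.norm(A[0]-A[1]))
a=np.radians(-10.05);ex=np.array([np.cos(a),np.sin(a),0])
print("grip from bin",A.mean(0)+ex*.0645)
print("grip from top",toplane(c,[[311.8,189.5]],.134))
T=toplane(c,[[311.8,163],[311.8,216]],.134);print(np.linalg.norm(T[0]-T[1]))
g=toplane(c,[[311.8,189.5]],.134)[0]
rel([g[0],g[1],.15],yaw_tooly=-10.05)
E
```

```text
[[0.46313432 0.27293686 0.055     ]
 [0.445492   0.17333006 0.055     ]] 0.1011571294567875
grip from bin [0.51782346 0.21187772 0.055     ]
grip from top [[0.51818965 0.2131171  0.134     ]]
0.04023980619807438
t 3.4833 p [0.5211 0.1908 0.2914] toolY yaw -10.55 tilt [ 1.e-04  0.e+00 -1.e+00] F [0.26 0.24 0.51] gap 0.0852 j [0.35 0.3  0.07 1.34 0.   2.11]
shift cm [ 2.14 -0.7  14.14]
turn [ 0.0001 -0.0001 -0.0087]
```

The wrist view shows the steel basket's bin at (241–308,118–226) and the top of its grip centred at (312,189). The bin and the grip give the same grip position to within about 1 mm, so I'm descending.

Emit:
apply_moves(
  plan="0.7 -0.25 2 0 0 -0.009 8.54;0.7 -0.25 2.5 0 0 0 8.54;0.7 -0.2 2.5 0 0 0 8.54;0 0 2.5 0 0 0 8.54;0 0 2.5 0 0 0 8.54;0 0 2.5 0 0 0 8.54;0 0 2 0 0 0 8.54;0 0 1.5 0 0 0 8.54;0 0 1 0 0 0 8.54;0 0 0.5 0 0 0 8.54",
)

```text
time: 4.32
position: [0.5171, 0.2124, 0.0948]
orientation: [0.766, 0.643, -0.001, -0.0]
wrist_force: [-0.7, 0.3, 0.5]
finger_gap: 0.0855
finger_force: 0.0
```

Emit:
apply_moves(
  plan="0 0 0 0 0 0 8.54;0 0 0 0 0 0 0.5;0 0 0 0 0 0 0.5;0 0 0 0 0 0 0.5;0 0 0 0 0 0 0.5;0 0 0 0 0 0 0.5;0 0 0 0 0 0 0.5;0 0 0 0 0 0 0.5;0 0 0 0 0 0 0.5;0 0 0 0 0 0 0.5",
  force=80,
)

```text
time: 5.15
position: [0.5186, 0.2128, 0.0968]
orientation: [0.766, 0.643, 0.001, 0.0]
wrist_force: [0.7, -0.4, 4.1]
finger_gap: 0.011
finger_force: 78.5
```

```bash
python3 - <<'E'
from h import *
rel([.518,.2125,.096],yaw_tooly=-10.05)
print(bot.observe()["finger_force"])
E
```

```text
t 5.15 p [0.5186 0.2128 0.0968] toolY yaw -10.03 tilt [ 1.2e-03  3.0e-04 -1.0e+00] F [ 0.68 -0.41  4.14] gap 0.011 j [ 0.39  0.41 -0.29  0.87 -0.    2.14]
shift cm [-0.04 -0.05  0.08]
turn [ 0.0011 -0.0005  0.0003]
78.5148561000824
```

Emit:
apply_moves(
  plan="0 0 -0.5 0 0 0 0.5;0 0 -1.5 0 0 0 0.5;0 0 -2.5 0 0 0 0.5;0 0 -3 0 0 0 0.5;0 0 -3 0 0 0 0.5;0 0 -3 0 0 0 0.5;0 0 -3 0 0 0 0.5;0 0 -3 0 0 0 0.5;0 0 -1.5 0 0 0 0.5;0 0 -0.5 0 0 0 0.5",
)

```text
time: 5.98
position: [0.5187, 0.2132, 0.3141]
orientation: [0.766, 0.643, 0.002, 0.001]
wrist_force: [0.7, -0.0, -3.0]
finger_gap: 0.0114
finger_force: 78.4
```

```bash
python3 - <<'E'
from h import *
# rim seat from top view: tub centre + 87mm
a=np.radians(9);P=np.array([.514,-.231])+.087*np.array([np.cos(a),np.sin(a)])
V=P-0.09*np.array([-np.sin(a),np.cos(a)])
print(P,V);rel([V[0],V[1],.317],yaw_tooly=9)
im=bot.snapshot("wrist");cv2.imwrite("pics/w2.png",im[:,:,::-1])
E
```

```text
[ 0.59992889 -0.2173902 ] [ 0.61400799 -0.30628215]
t 5.9833 p [0.5187 0.2132 0.3141] toolY yaw -10.02 tilt [ 0.0035  0.0016 -1.    ] F [ 0.67 -0.03 -3.  ] gap 0.0114 j [0.39 0.3  0.13 1.4  0.   2.14]
shift cm [-49.49  18.42  -0.34]
turn [ 0.0035 -0.0016 -0.332 ]
```

View pics/w2.png

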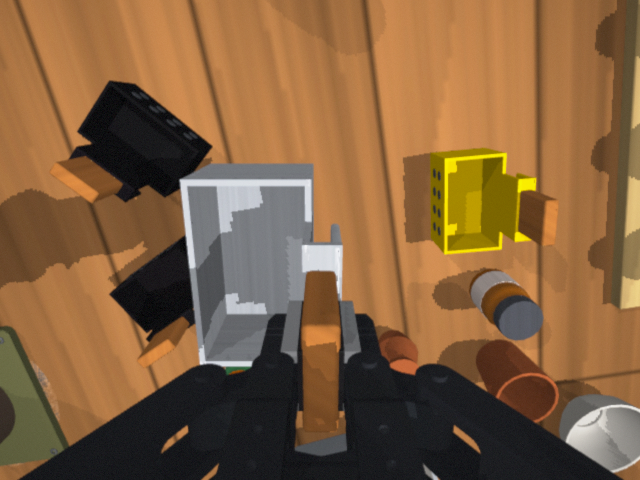

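The basket is held, with its bin rim at (182–312,183) and its bridge end at (302–342,243). I'm carrying it to a viewing pose over the tub wall.

Emit:
apply_moves(
  plan="0 0 0 0 0 -0.11 0.5;0 0 0 0 0 -0.11 0.5;0 0 0 0.003 -0.001 -0.112 0.5;-1.5 0 0 0 0 0 0.5;-3 0.1 0 0 0 0 0.5;-3.7 0.1 0 0 0 0 0.5;-3.7 0.1 0 0 0 0 0.5;-3.7 0.1 0 0 0 0 0.5;-3.7 0.1 0 0 0 0 0.5;-3.7 0.1 0 0 0 0 0.5",
)

```text
time: 6.87
position: [0.5586, -0.015, 0.309]
orientation: [0.649, 0.76, -0.003, -0.003]
wrist_force: [0.2, -0.2, -3.8]
finger_gap: 0.0114
finger_force: 78.2
```

Emit:
apply_moves(
  plan="-3.7 0.1 0 0 0 0 0.5;-3.7 0.1 0 0 0 0 0.5;-3.7 0.1 0 0 0 0 0.5;-3.7 0.1 0 0 0 0 0.5;-3.7 0.1 0 0 0 0 0.5;-3.7 0.1 0 0 0 0 0.5;-3.7 0.1 0 0 0 0 0.5;-2.5 0 0 0 0 0 0.5;-1.2 0 0 0 0 0 0.5;0 0 0 0 0 0 0.5",
)

```text
time: 7.7
position: [0.6122, -0.3079, 0.3075]
orientation: [0.651, 0.759, -0.003, -0.003]
wrist_force: [-0.2, -0.1, -3.9]
finger_gap: 0.0113
finger_force: 78.2
```

Emit:
apply_moves(
  plan="0 0 0 0 0 0 0.5;0 0 0 0 0 0 0.5;0 0 0 0 0 0 0.5;0 0 0 0 0 0 0.5;0 0 0 0 0 0 0.5;0 0 0 0 0 0 0.5;0 0 0 0 0 0 0.5;0 0 0 0 0 0 0.5;0 0 0 0 0 0 0.5;0 0 0 0 0 0 0.5",
)

```text
time: 8.53
position: [0.6131, -0.3047, 0.3118]
orientation: [0.649, 0.76, -0.001, -0.001]
wrist_force: [0.6, 0.3, -3.2]
finger_gap: 0.0111
finger_force: 78.2
```

```bash
python3 - <<'E'
from h import *
rel([.614,-.306,.317],yaw_tooly=9)
im=bot.snapshot("wrist");cv2.imwrite("pics/w3.png",im[:,:,::-1])
E
```

```text
t 8.5333 p [ 0.6131 -0.3047  0.3118] toolY yaw 9.0 tilt [-0.0028 -0.0013 -1.    ] F [ 0.59  0.26 -3.22] gap 0.0111 j [-0.46  0.55  0.53  1.55 -0.    0.95]
shift cm [-0.14  0.07 -0.52]
turn [-0.003   0.0009 -0.0001]
```

View pics/w3.png

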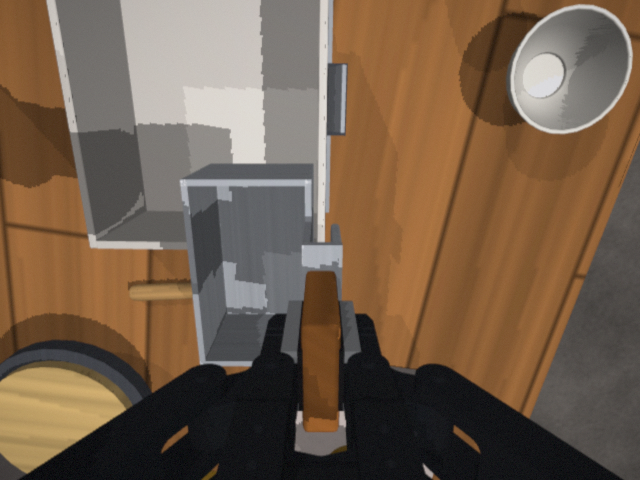

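The view shows the tub's clip wall as a strip from (325,0) to (321,240), with the clip at (328–347,64–136). The held basket's bin edge is at u≈312 and its bridge end at (302–342,245). I'll measure the rim relative to the held basket.

```bash
python3 - <<'E'
from h import *
im=cv2.imread("pics/w3.png");g=cv2.cvtColor(im,cv2.COLOR_BGR2GRAY).astype(int)
c=cam("wrist");s,r,p=pose()
for v in (20,50,100,150,160,200,220,245,255): print(v,[int(x) for x in g[v,296:352]])
print("col340",g[50:150,340].tolist())
print("col260",g[155:200,260].tolist())
print("col315",g[230:290,312].tolist(), g[215:290,337].tolist())
E
```

```text
20 [122, 124, 123, 122, 123, 123, 125, 123, 125, 124, 125, 122, 124, 123, 123, 124, 124, 124, 123, 123, 122, 125, 125, 150, 200, 211, 213, 214, 212, 212, 211, 192, 154, 163, 168, 166, 156, 114, 109, 111, 112, 118, 119, 118, 116, 117, 116, 118, 116, 116, 118, 115, 117, 114, 115, 113]
50 [124, 124, 122, 125, 123, 123, 126, 124, 125, 125, 125, 124, 126, 123, 126, 126, 123, 124, 125, 124, 125, 126, 137, 175, 212, 214, 216, 215, 216, 217, 216, 194, 170, 169, 168, 161, 133, 113, 109, 109, 114, 120, 121, 119, 118, 118, 118, 117, 117, 116, 114, 115, 113, 113, 112, 113]
100 [144, 144, 143, 145, 144, 143, 144, 143, 143, 143, 143, 143, 143, 143, 143, 144, 142, 141, 142, 144, 143, 139, 146, 191, 215, 218, 218, 218, 219, 217, 187, 87, 73, 78, 74, 77, 76, 77, 84, 88, 87, 89, 90, 88, 94, 132, 175, 180, 172, 141, 96, 107, 111, 111, 110, 111]
150 [144, 142, 145, 142, 142, 142, 143, 142, 143, 143, 144, 141, 142, 142, 142, 144, 143, 142, 144, 144, 144, 150, 181, 214, 218, 219, 219, 222, 220, 196, 150, 160, 165, 159, 135, 112, 108, 108, 108, 108, 109, 111, 111, 113, 112, 113, 113, 109, 111, 111, 108, 11
[... 2031 characters left out ...]
, 179, 179, 166, 130, 102, 101, 101, 99, 100, 98, 102, 100, 97, 99, 101, 100, 100]
col315 [73, 74, 73, 74, 74, 77, 74, 73, 75, 73, 75, 79, 84, 91, 99, 151, 174, 178, 177, 177, 176, 176, 176, 177, 177, 177, 176, 174, 177, 174, 178, 177, 176, 177, 177, 177, 173, 143, 117, 115, 101, 79, 67, 69, 69, 68, 68, 65, 66, 65, 68, 67, 67, 71, 67, 65, 68, 67, 67, 67] [108, 108, 106, 110, 106, 107, 108, 107, 107, 99, 98, 96, 95, 90, 94, 93, 92, 91, 93, 97, 93, 92, 95, 95, 96, 93, 93, 93, 95, 101, 147, 172, 174, 178, 176, 173, 174, 175, 174, 174, 173, 173, 174, 165, 162, 162, 162, 139, 116, 116, 125, 121, 112, 113, 111, 111, 112, 112, 112, 111, 112, 109, 104, 99, 97, 96, 95, 95, 93, 94, 90, 85, 80, 78, 76]
```

```bash
python3 - <<'E'
from h import *
c=cam("wrist");s,r,p=pose()
def tool(px,z): return (r.inv().apply(toplane(c,px,z)-p)*1000).round(1)
print("inner",tool([[319.35,20],[318.85,50],[318.75,100],[318.0,150],[317.55,200]],.162))
print("outer",tool([[327.4,20],[327.2,50],[326.4,100],[325.3,150],[324.5,200]],.162))
zb=p[2]-.0968
print("bin right edge expect y -4.5, x 50 at front; left -64.5",tool([[311.2,200],[311.7,181.5],[182,181.5],[260,179]],zb+.055))
print("bridge expect right y 8.5",tool([[342.2,250],[301.2,250],[322,244.5]],zb+.089))
print("clip y edges", tool([[340,63.5],[340,133]],.138))
# direct sight of leaf flare outer edge
print("flare",tool([[345.5,100]],.160))
E
```

```text
inner [[133.7  -1.3 149.6]
 [116.1  -1.7 149.6]
 [ 85.   -1.8 149.7]
 [ 51.5  -2.3 149.7]
 [ 15.4  -2.7 149.7]]
outer [[133.7   3.8 149.6]
 [116.1   3.8 149.6]
 [ 85.    3.5 149.6]
 [ 51.5   2.9 149.7]
 [ 15.4   2.4 149.7]]
bin right edge expect y -4.5, x 50 at front; left -64.5 [[ 39.6  -4.9  41.8]
 [ 48.3  -4.6  41.8]
 [ 48.2 -64.2  42. ]
 [ 49.4 -28.3  41.8]]
bridge expect right y 8.5 [[27.1  8.1  7.8]
 [27.1 -8.2  7.8]
 [29.4  0.1  7.8]]
clip y edges [[110.1  13.4 173.6]
 [ 61.7  14.2 173.6]]
flare [[ 85.   16.6 151.6]]
```

Emit:
apply_moves(
  plan="0 0 0 -0.003 0.001 0.012 0.5;1 0 0 0 0 0 0.5;1.5 0 0 0 0 0 0.5;1.8 0 0 0 0 0 0.5;1.8 0 0 0 0 0 0.5;1.5 0 0 0 0 0 0.5;1 0 0 0 0 0 0.5;0 0 0 0 0 0 0.5;0 0 0 0 0 0 0.5;0 0 0 0 0 0 0.5",
  force=100,
)

```text
time: 9.42
position: [0.6008, -0.2202, 0.3118]
orientation: [0.654, 0.756, -0.0, 0.0]
wrist_force: [-0.6, 0.3, -4.1]
finger_gap: 0.0109
finger_force: 98.3
```

```bash
cat > tgt.py <<'E'
from h import *
import json
# values from w3 view pose (p=.6131,-.3047,.3118; tooly yaw 9.0)
a=np.radians(9.0);ex=np.array([-np.sin(a),np.cos(a)]);ey=np.array([np.cos(a),np.sin(a)])
T=np.array([.6131,-.3047])+.0864*ex+.0009*ey   # desired TCP xy
YAW=9.0-np.degrees(.012)
def show(z): rel([T[0],T[1],z],yaw_tooly=YAW)
E
python3 -c "
from tgt import *
print(T);show(.215)"
```

```text
[ 0.60047298 -0.21922294]
t 9.4167 p [ 0.6008 -0.2202  0.3118] toolY yaw 8.29 tilt [ 3.e-04 -6.e-04 -1.e+00] F [-0.6   0.32 -4.14] gap 0.0109 j [-0.35  0.46  0.37  1.48 -0.    1.08]
shift cm [ 0.1  -0.02  9.68]
turn [ 0.0002  0.0006 -0.0003]
```

Emit:
apply_moves(
  plan="0.1 -0.02 0.5 0 0 0 0.5;0 0 1.2 0 0 0 0.5;0 0 1.5 0 0 0 0.5;0 0 1.6 0 0 0 0.5;0 0 1.6 0 0 0 0.5;0 0 1.5 0 0 0 0.5;0 0 0.8 0 0 0 0.5;0 0 0.5 0 0 0 0.5;0 0 0 0 0 0 0.5;0 0 0 0 0 0 0.5",
)

```text
time: 10.25
position: [0.6005, -0.219, 0.22]
orientation: [0.654, 0.756, 0.0, 0.0]
wrist_force: [-0.2, 0.2, -3.2]
finger_gap: 0.0111
finger_force: 98.2
```

```bash
python3 - <<'E'
from tgt import *
show(.2)
im=bot.snapshot("wrist")[:,:,::-1];cv2.imwrite("pics/w4.png",im);cv2.imwrite("pics/w4c.png",cv2.resize(im[100:300,220:420],None,fx=3,fy=3,interpolation=2))
E
```

```text
t 10.25 p [ 0.6005 -0.219   0.22  ] toolY yaw 8.28 tilt [ 2.e-04 -0.e+00 -1.e+00] F [-0.21  0.15 -3.21] gap 0.0111 j [-0.35  0.46  0.14  1.25  0.    1.08]
shift cm [-0.02 -0.    2.  ]
turn [ 0.0002  0.     -0.0005]
```

View pics/w4c.png

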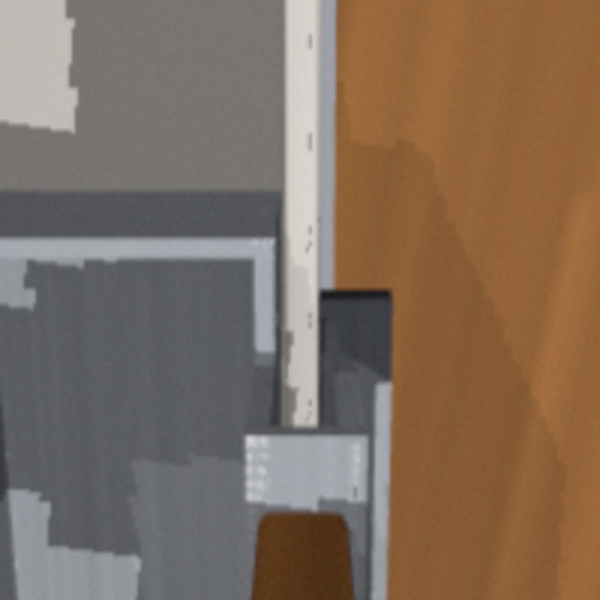

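```bash
python3 - <<'E'
from tgt import *
g=cv2.cvtColor(cv2.imread("pics/w4.png"),cv2.COLOR_BGR2GRAY).astype(float);c=cam("wrist");s,r,p=pose()
for v in (30,70,110,150,180,200,220):
    d=np.diff(cv2.GaussianBlur(g,(1,3),0)[v,305:335]);i=d.argmax();o=d.argmin()
    sub=lambda k,q:k+((q[k+1]-q[k-1])/(2*(2*q[k]-q[k-1]-q[k+1])) if 0<k<len(q)-1 else 0)+.5+305
    P=toplane(c,[[sub(i,d),v],[sub(o,d),v]],.162);t=r.inv().apply(P-p)*1000;print(v,round(sub(i,d),1),round(sub(o,d),1),t[:,:2].round(2).tolist(),t[:,1].mean().round(2))
E
```

```text
30 326.5 331.9 [[113.42, 2.1], [113.43, 4.53]] 3.31
70 314.2 326.4 [[96.89, -3.48], [96.89, 2.15]] -0.67
110 314.7 331.5 [[79.37, -3.32], [79.37, 4.64]] 0.66
150 314.7 331.3 [[60.78, -3.38], [60.78, 4.74]] 0.68
180 314.8 311.3 [[46.07, -3.38], [46.07, -5.14]] -4.26
200 315.0 325.5 [[35.88, -3.3], [35.88, 2.02]] -0.64
220 316.2 325.5 [[25.35, -2.76], [25.35, 2.05]] -0.35
```

The wall lies between the bin and the lip, about 0.5 mm off centre. I'll correct that and lower the lip into the flare.

Emit:
apply_moves(
  plan="0 -0.05 0 0 0 0 0.5;0 0 0.3 0 0 0 0.5;0 0 0.4 0 0 0 0.5;0 0 0.4 0 0 0 0.5;0 0 0.4 0 0 0 0.5;0 0 0.4 0 0 0 0.5;0 0 0.4 0 0 0 0.5;0 0 0.3 0 0 0 0.5;0 0 0.2 0 0 0 0.5;0 0 0 0 0 0 0.5",
)

```text
time: 11.13
position: [0.5994, -0.2186, 0.191]
orientation: [0.654, 0.756, -0.0, -0.001]
wrist_force: [-0.0, -0.4, -3.4]
finger_gap: 0.0112
finger_force: 98.4
```

Emit:
apply_moves(
  plan="0 0 0.2 0 0 0 0.5;0 0 0.2 0 0 0 0.5;0 0 0.2 0 0 0 0.5;0 0 0.2 0 0 0 0.5;0 0 0 0 0 0 0.5;0 0 0 0 0 0 0.5;0 0 0 0 0 0 0.5;0 0 0 0 0 0 0.5;0 0 0 0 0 0 0.5;0 0 0 0 0 0 0.5",
)

```text
time: 11.97
position: [0.5995, -0.2189, 0.1838]
orientation: [0.654, 0.756, -0.0, -0.0]
wrist_force: [-2.3, -1.0, -0.3]
finger_gap: 0.0107
finger_force: 98.7
```

```bash
python3 -c "
from tgt import *
show(.1738)"
```

```text
t 11.9667 p [ 0.5995 -0.2189  0.1838] toolY yaw 8.3 tilt [-5.e-04 -1.e-04 -1.e+00] F [-2.31 -0.98 -0.28] gap 0.0107 j [-0.35  0.48  0.07  1.16 -0.    1.08]
shift cm [-0.05  0.09  1.  ]
turn [-0.0005  0.0001 -0.0002]
```

Emit:
apply_moves(
  plan="0 0 0.15 0 0 0 0.5;0 0 0.15 0 0 0 0.5;0 0 0.15 0 0 0 0.5;0 0 0.15 0 0 0 0.5;0 0 0.1 0 0 0 0.5;0 0 0 0 0 0 0.5;0 0 0 0 0 0 0.5;0 0 0 0 0 0 0.5;0 0 0 0 0 0 0.5;0 0 0 0 0 0 0.5",
)

```text
time: 12.8
position: [0.5994, -0.2189, 0.177]
orientation: [0.654, 0.756, -0.0, -0.0]
wrist_force: [-5.6, -0.8, 2.9]
finger_gap: 0.0109
finger_force: 99.3
```

Emit:
apply_moves(
  plan="0 0 0.15 0 0 0 0.5;0 0 0.15 0 0 0 0.5;0 0 0.15 0 0 0 0.5;0 0 0.15 0 0 0 0.5;0 0 0.1 0 0 0 0.5;0 0 0 0 0 0 0.5;0 0 0 0 0 0 0.5;0 0 0 0 0 0 0.5;0 0 0 0 0 0 0.5;0 0 0 0 0 0 0.5",
)

```text
time: 13.63
position: [0.5991, -0.219, 0.1705]
orientation: [0.654, 0.756, -0.001, -0.0]
wrist_force: [-6.0, -0.1, 7.2]
finger_gap: 0.0108
finger_force: 99.8
```

Emit:
apply_moves(
  plan="0 0 0.1 0 0 0 0.5;0 0 0.1 0 0 0 0.5;0 0 0.1 0 0 0 0.5;0 0 0.1 0 0 0 0.5;0 0 0.1 0 0 0 0.5;0 0 0 0 0 0 0.5;0 0 0 0 0 0 0.5;0 0 0 0 0 0 0.5;0 0 0 0 0 0 0.5;0 0 0 0 0 0 0.5",
)

```text
time: 14.47
position: [0.599, -0.2189, 0.1656]
orientation: [0.654, 0.756, -0.0, -0.0]
wrist_force: [-6.6, -1.5, 8.3]
finger_gap: 0.0109
finger_force: 99.7
```

Emit:
apply_moves(
  plan="0 0 0.1 0 0 0 0.5;0 0 0.1 0 0 0 0.5;0 0 0.1 0 0 0 0.5;0 0 0 0 0 0 0.5;0 0 0 0 0 0 0.5;0 0 0 0 0 0 0.5;0 0 0 0 0 0 0.5;0 0 0 0 0 0 0.5;0 0 0 0 0 0 0.5;0 0 0 0 0 0 0.5",
)

```text
time: 15.3
position: [0.599, -0.2189, 0.1632]
orientation: [0.654, 0.756, -0.0, 0.0]
wrist_force: [-7.8, -1.0, 9.8]
finger_gap: 0.0107
finger_force: 100.2
```

Emit:
apply_moves(
  plan="0 0 0.1 0 0 0 0.5;0 0 0.1 0 0 0 0.5;0 0 0.1 0 0 0 0.5;0 0 0 0 0 0 0.5;0 0 0 0 0 0 0.5;0 0 0 0 0 0 0.5;0 0 0 0 0 0 0.5;0 0 0 0 0 0 0.5;0 0 0 0 0 0 0.5;0 0 0 0 0 0 0.5",
)

```text
time: 16.13
position: [0.5991, -0.219, 0.1608]
orientation: [0.654, 0.756, -0.0, 0.0]
wrist_force: [-8.3, -0.5, 12.5]
finger_gap: 0.0109
finger_force: 100.6
```

Emit:
apply_moves(
  plan="0 0 0.1 0 0 0 0.5;0 0 0.1 0 0 0 0.5;0 0 0.1 0 0 0 0.5;0 0 0 0 0 0 0.5;0 0 0 0 0 0 0.5;0 0 0 0 0 0 0.5;0 0 0 0 0 0 0.5;0 0 0 0 0 0 0.5;0 0 0 0 0 0 0.5;0 0 0 0 0 0 0.5",
)

```text
time: 16.97
position: [0.5991, -0.219, 0.1584]
orientation: [0.654, 0.756, -0.0, 0.001]
wrist_force: [-8.9, 0.1, 15.5]
finger_gap: 0.011
finger_force: 101.0
```

```bash
python3 -c "
from tgt import *
show(.1738)
im=bot.snapshot('wrist')[:,:,::-1];cv2.imwrite('pics/w5.png',im)
im=bot.snapshot('side')[:,:,::-1];cv2.imwrite('pics/s5.png',im)"
```

```text
t 16.9667 p [ 0.5991 -0.219   0.1584] toolY yaw 8.29 tilt [ 5.0e-04 -1.1e-03 -1.0e+00] F [-8.88  0.11 15.47] gap 0.011 j [-0.35  0.49  0.02  1.1  -0.    1.08]
shift cm [-0.05  0.14 -1.54]
turn [ 0.0003  0.0011 -0.0004]
```

The resistance rose at the tub-spring rate (about 1.2 N/mm) and the heights agree, so the bridge is on the rim. I'll unload gently before opening.

Emit:
apply_moves(
  plan="0 0 -0.2 0 0 0 0.5;0 0 -0.2 0 0 0 0.5;0 0 -0.2 0 0 0 0.5;0 0 -0.2 0 0 0 0.5;0 0 -0.2 0 0 0 0.5;0 0 -0.1 0 0 0 0.5;0 0 -0.1 0 0 0 0.5;0 0 0 0 0 0 0.5;0 0 0 0 0 0 0.5;0 0 0 0 0 0 0.5",
)

```text
time: 17.9
position: [0.599, -0.2189, 0.168]
orientation: [0.654, 0.756, -0.001, -0.0]
wrist_force: [-6.7, -1.9, 3.5]
finger_gap: 0.0109
finger_force: 99.6
```

Emit:
apply_moves(
  plan="0 0 -0.1 0 0 0 0.5;0 0 -0.1 0 0 0 0.5;0 0 -0.1 0 0 0 0.5;0 0 0 0 0 0 0.5;0 0 0 0 0 0 0.5;0 0 0 0 0 0 1.5;0 0 0 0 0 0 2.5;0 0 0 0 0 0 4;0 0 0 0 0 0 5;0 0 0 0 0 0 5",
)

```text
time: 18.73
position: [0.6005, -0.2186, 0.1708]
orientation: [0.654, 0.757, 0.0, 0.0]
wrist_force: [0.5, -0.7, 0.4]
finger_gap: 0.0497
finger_force: 0.0
```

Emit:
apply_moves(
  plan="0 0 0 0 0 0 5;0 0 0 0 0 0 5;0 0 -0.5 0 0 0 5;0 0 -1 0 0 0 5;0 0 -1.5 0 0 0 5;0 0 -2 0 0 0 5;0 0 -2 0 0 0 5;0 0 -2 0 0 0 5;0 0 -1 0 0 0 5;0 0 0 0 0 0 5",
)

```text
time: 19.57
position: [0.6014, -0.2193, 0.2745]
orientation: [0.654, 0.756, 0.001, 0.003]
wrist_force: [-0.3, -1.4, 0.7]
finger_gap: 0.0501
finger_force: 0.0
```

Emit:
apply_moves(
  plan="-2 0 -1 0 0 0 5;-3 0 -1 0 0 0 5;-2 0 0 0 0 0 5;-1 0 0 0 0 0 5;0 0 0 0 0 0 5;0 0 0 0 0 0 5;0 0 0 0 0 0 5;0 0 0 0 0 0 5;0 0 0 0 0 0 5;0 0 0 0 0 0 5",
)

```text
time: 20.4
position: [0.6113, -0.297, 0.2909]
orientation: [0.654, 0.757, 0.0, -0.0]
wrist_force: [0.4, 0.3, 0.5]
finger_gap: 0.0497
finger_force: 0.0
```

```bash
python3 -c "
from tgt import *
show(.1738)
a=bot.snapshot('wrist')[:,:,::-1];b=bot.snapshot('side')[:,:,::-1]
cv2.imwrite('pics/w6.png',a);cv2.imwrite('pics/s6.png',b)
cv2.imwrite('pics/f6.png',np.hstack([cv2.resize(a[:,160:480],(400,600)),cv2.resize(b[150:270,300:400],(400,480))[:,:] if 0 else cv2.resize(b[140:290,290:390],(400,600),interpolation=2)]))"
```

```text
t 20.4 p [ 0.6113 -0.297   0.2909] toolY yaw 8.37 tilt [-1.e-04  3.e-04 -1.e+00] F [0.41 0.3  0.51] gap 0.0497 j [-0.45  0.54  0.45  1.48  0.    0.97]
shift cm [ 7.85  0.06 11.71]
turn [-0.     -0.0003  0.001 ]
```

View pics/f6.png

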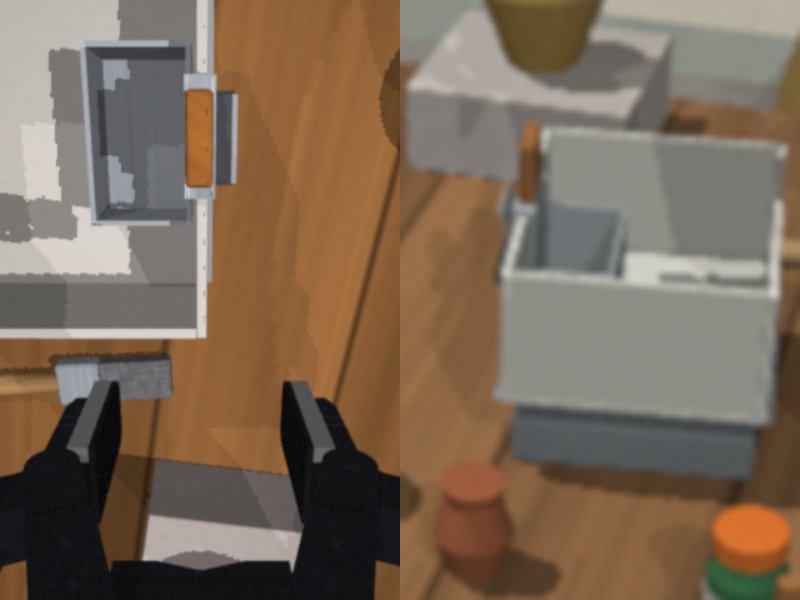

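The view shows the basket hanging square on the rim, centred on the clip (clip around (227,138) in the left half, grip at (199,137)), and the fingers are clear. The press heights agreed with a seated bridge to within 1 mm, so I'm handing in.

```bash
python3 -c "
from bench import bot
print(bot.finish_job())"
```

```text
the job is handed in; nothing more can be done
None
```

I hung the steel basket inside the tub with its lip pressed home between the wall and the clip, released it, and handed in the job; the hand-in gave no verdict, and I judged the lip seated from press force and heights (within about 1 mm).

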